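# Hold the nut dispenser's dial on the third notch

## Task

Pull the dispenser's catch drawer well open (at least 7 cm) by its bow handle, so that nuts can drop into it, and leave it open. Only then turn the spring-return portion dial on top clockwise past its first two notches to the third (three red dots), without running on towards the fourth, and finish with the gripper still holding it there, since it springs back if let go. Leave the other things on the table where they stand.

Things in the scene. Friction and masses are not known exactly. Their poses are not given: they have to be found in the camera images.
- dispenser: Nut dispenser screwed to the table: blue housing 160 (x) x 240 (y) x 85 mm high; origin: centre of its underside; own -x = front with the drawer, +z up. On its flat top: left (y = +16 to +108 mm) a clear hopper of nuts with black lid, up to 147 mm above the table; right (x = -10, y = -60 mm) the dial on a round white plate of 48 mm radius. Nothing else within 0.1 m of the dial.
- catch_drawer (a joint): Opening of the grey catch drawer in m: 0 shut, 0.10 fully out, sliding along the dispenser's own -x; stays where it is left, friction about 2 N. It may start up to 10 mm open.
- drawer_handle (a point): Middle of the drawer's steel bow handle (moves with the drawer; axes as the dispenser's): a 9 mm round bar, straight for 76 mm along y, 44 mm above the table, its axis 42 mm in front of the drawer's front panel. The housing's top is only 41 mm higher, so it can be pinched or hooked from above.
- portion_dial (a joint): Angle of the dial in rad: 0 at rest, growing clockwise seen from above. Soft notches (clicks) at 0.38, 0.76, 1.14 (the third) and 1.52; stop at 1.62. A spring returns it to 0 from everywhere: 0.11 Nm at rest, 0.17 Nm at the third notch, with 0.06 Nm of ripple from the notches; no notch holds it by itself.
- dial_grip (a point): On the dial's vertical axis at the top of its grip, 131 mm above the table; turns with it. The grip: an upright black bar 50 mm long (point x, towards its white pointer line), 13 mm thick, 30 mm tall, on a black disc (56 mm wide, top at 101 mm). The pointer stands 0.57 rad left of the dispenser's +x at rest, 0.57 rad right of it on the third notch (three red dots).
- parts_jar: Cream jar with green lid, 47 mm across, 55 mm tall, loose bystander; origin under its centre.
- label_roll: White label roll lying flat, 68 mm across, 30 mm tall, loose bystander; origin under its centre.
- tape_kraft: Brown tape roll lying flat, 108 mm across, 48 mm tall, loose bystander; origin under its centre.
- glue_stick: Yellow and blue glue stick standing up, 28 mm across, 86 mm tall, loose bystander; origin under its centre.

How it is judged:
By the outcome, as a careful person would: the job done as asked, in the order asked, and still so for the second after the job is handed in, while the arm keeps its last pose, push and grip.
It also fails if it takes over 45 s, if anything falls off the work surface, if the arm or the gripper's body presses on something with over 40 N, if the wrist force passes 120 N, or if a joint passes its speed limit or range.

## Robot

A 6-joint arm with a two-finger parallel gripper is mounted at the origin on a cart in front of the work surface, level with it; the furniture and walls round the work are solid. World frame = base frame: x ahead of the robot, y to its left, z up, the work surface at z = 0. Lengths are in m, angles in rad, forces in N, time in s.
With the tool pointing down it reaches from about 0.15 to 0.775 m from the base axis. Payload 6.1 kg.
Tool frame: the origin (TCP) lies midway between the tips of the shut fingers; the grasp point (between the pads) lies 19 mm behind it (manip.grip_depth is the distance from the TCP to the grasp point, in m); z points along the fingers, y is the line along which they close (so a half turn about z gives the same grasp; the last joint's range is limited). The gripper opens to 85 mm and grips with 20 to 120 N. Pads are 22 mm wide; open, the fingers measure 114 mm over their backs; the gripper's body (76 mm by 85 mm) begins 54 mm behind the grasp point. The pads swing forward as they close: fully open they stand 13 mm farther back than shut.
Start: joints at [1.203, 0.126, -0.04, 1.405, 0, 1.571], TCP at [0.189, 0.49, 0.231] pointing down, gripper open.
Joint ranges: [-2.72, 2.72], [-0.95, 1.95], [-1.27, 1.35], [-1.78, 2.02], [-1.46, 1.47], [-3.14, 3.14]. Speed limits (rad/s): [2.39, 2.39, 3.01, 3.14, 3.14, 3.14].

## Interface

Orientations are given as [roll, pitch, yaw] about the fixed x, y, z axes, in that order (R = Rz(yaw) Ry(pitch) Rx(roll)).
In Python, from rig import manip gives the robot as it stands. Calls block until the motion is done:
- manip.movep(position, orientation): joint-space move of the TCP to a pose.
- manip.move_straight(position, frame=None, rate=0.15, stop_force=None): straight line of the TCP; frame=None keeps the orientation; rate is the mean speed in m/s. With stop_force (N) it stops when the force on the tool has changed by that much, and returns True; else False.
- manip.set_joints(angles): joint-space move.
- manip.set_gripper(opening, strength=None): finger opening in m; strength is the grip in N (None keeps the last); returns when the fingers have stopped.
- manip.pause(seconds).
- manip.inverse_kinematics(position, orientation): joint angles nearest the present ones, or None.
- manip.grab_frame(name): name is "scene" or "top" or "wrist"; returns the picture (384x512x3 uint8, red, green, blue); there is no depth.
- manip.camera_model(name): a dict with "vfov" (degrees; the focal length in pixels is half the picture's height over the tangent of half this angle, whatever the lens; pixels are square), "cx", "cy" (the principal point, pixels), "cam_to_world" (4x4, takes a point from camera to world coordinates); the wrist camera has in their place "hand_eye" (4x4, takes a point from camera to tool coordinates, whose origin is the TCP and whose axes are the flange's). Camera axes: x right, y down, z forward; pixel columns grow to the right and rows downward; lengths in m; the calibration is good to about 2 mm. A picture is of the moment at which its call begins: read the wrist's pose just before it. camera_model takes no time and is no camera call.
A pose or a line that the arm cannot do raises manip.Unreachable and nothing moves.
- manip.job_done(): hands the job in; it is judged then, once.
Trained networks look in the newest picture that a camera, given by its name, has taken for a name from the list of things; names that differ only in an ending like _2 or _b are one class to them, and where a whole thing is asked for, a point or a joint stands for the part that bears it (a point fixed in the world has none). Each returns a list of dicts, best first, with "conf" (0 to 1); they miss things now and then, are a little off and sometimes report something else, mostly with a low value. They report only what shows in the picture. A call takes as long as a camera call.
- manip.look_for(camera, target): "rect" ([left, top, right, bottom] in pixels, round what is visible of it).
- manip.outline_of(camera, target): "mask" (384x512 bool, what is visible of it) and "rect" ([left, top, right, bottom] in pixels, round what is visible of it).
- manip.pinpoint(camera, target): "centre" ([column, row] in pixels: a listed point, or the origin of a listed thing).
Readings, each from a call of its own:
- manip.get_time(): time.
- manip.get_joint_pos(): joint angles.
- manip.get_joint_velocities(): joint speeds.
- manip.get_tau(): joint torques, N m.
- manip.get_ee_pos(): TCP position.
- manip.get_orientation(): TCP orientation.
- manip.get_ft_force(): force on the tool from outside, world axes, zero at the start.
- manip.get_torque(): the same for the moment, N m.
- manip.get_width(): finger opening in m.
- manip.get_finger_force(): force on a finger pad.
Only numpy, scipy, OpenCV 4.12 (cv2) and the standard library are available. Lean on these libraries where they do the work, as an engineer would, in place of code of your own. Each camera call takes 0.05 s, during which the arm holds its last target. There are 200 camera calls.

## Working session

There is one attempt and no reset: what is moved stays moved. The work goes in short steps, each a Python script; the robot and the scene stay as the last script left them, time stands still between calls to the robot, and variables do not carry over. Pictures are saved under pics/ and viewed, at most 10 in all, crops included, and the job is handed in when it is done.

```bash
mkdir -p pics; cat > h.py <<'E'
import numpy as np, cv2
from rig import manip
def cam(name):
    m=manip.camera_model(name); f=192/np.tan(np.radians(m["vfov"])/2)
    return f,m["cx"],m["cy"],np.array(m["cam_to_world"])
def ray(name,px):
    f,cx,cy,T=cam(name); d=T[:3,:3]@np.array([(px[0]-cx)/f,(px[1]-cy)/f,1]); return T[:3,3],d
def at_z(name,px,z):
    o,d=ray(name,px); return o+d*(z-o[2])/d[2]
def proj(name,P):
    f,cx,cy,T=cam(name); p=(np.linalg.inv(T)@np.append(P,1))[:3]; return [cx+f*p[0]/p[2],cy+f*p[1]/p[2]]
def save(name,fn):
    im=manip.grab_frame(name); cv2.imwrite(fn,im[:,:,::-1]); return im
E
python3 - <<'E'
from h import *
print(manip.camera_model("top"),manip.camera_model("scene"))
Z=dict(dispenser=0,drawer_handle=.044,dial_grip=.131,parts_jar=0,label_roll=0,tape_kraft=0,glue_stick=0)
a=[save(c,f"pics/{c}0.png") for c in("top","scene")]
for c in("top","scene"):
    for n,z in Z.items():
        for r in manip.pinpoint(c,n)[:2]: print(c,n,round(r["conf"],2),np.round(r["centre"],1),at_z(c,r["centre"],z).round(4))
print(manip.get_time())
E
```

```text
{'vfov': 50.009314535803796, 'cx': 254.49167770860365, 'cy': 189.98755359830727, 'cam_to_world': array([[ 4.70578947e-04, -9.96763861e-01,  8.03839760e-02,
         5.67580932e-01],
       [-9.99983649e-01, -9.27164214e-04, -5.64282275e-03,
         7.36813341e-02],
       [ 5.69909094e-03, -8.03800063e-02, -9.96748000e-01,
         1.26206950e+00],
       [ 0.00000000e+00,  0.00000000e+00,  0.00000000e+00,
         1.00000000e+00]])} {'vfov': 50.267868473860354, 'cx': 259.9116824238659, 'cy': 186.68660824069983, 'cam_to_world': array([[-0.70465899, -0.55656528,  0.44010317,  0.24798127],
       [-0.709541  ,  0.55508724, -0.43408493,  0.48404651],
       [-0.00269905, -0.61815309, -0.7860531 ,  0.85750928],
       [ 0.        ,  0.        ,  0.        ,  1.        ]])}
top dispenser 0.67 [264.  194.2] [0.6564 0.0373 0.    ]
top drawer_handle 0.81 [261.8 238.1] [0.5239 0.0452 0.044 ]
top dial_grip 0.86 [288.8 192.6] [ 0.6517 -0.0273  0.131 ]
top parts_jar 0.49 [335.1 210.5] [ 0.6065 -0.1807  0.    ]
top label_roll 0.71 [190.1 219.9] [0.5775 0.2632 0.    ]
top tape_kraft 0.69 [198.4 174.4] [0.7174 0.2395 0.    ]
top glue_stick 0.48 [330.9 169.1] [ 0.7344 -0.1697  0.    ]
top glue_stick 0.36 [263.7 193. ] [0.6601 0.0382 0.    ]
scene dispenser 0.97 [270.3 206.7] [0.6629 0.0377 0.    ]
scene drawer_handle 0.57 [313.6 231.9] [0.5204 0.0407 0.044 ]
scene dial_grip 0.61 [294.5 166.3] [ 0.6406 -0.0176  0.131 ]
scene dial_grip 0.34 [275.2 203.5] [0.5979 0.0921 0.131 ]
scene parts_jar 0.67 [225.7 290.7] [0.5731 0.2715 0.    ]
scene parts_jar 0.65 [342.8 178.9] [ 0.5888 -0.1671  0.    ]
scene label_roll 0.71 [226.5 292.5] [0.5687 0.2731 0.    ]
scene tape_kraft 0.7 [190.8 239.6] [0.7306 0.2438 0.    ]
scene glue_stick 0.68 [301.  149.2] [ 0.7419 -0.1695  0.    ]
0.8
```

View pics/top0.png

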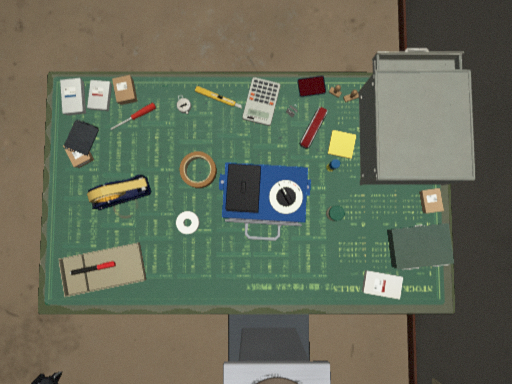

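View pics/scene0.png

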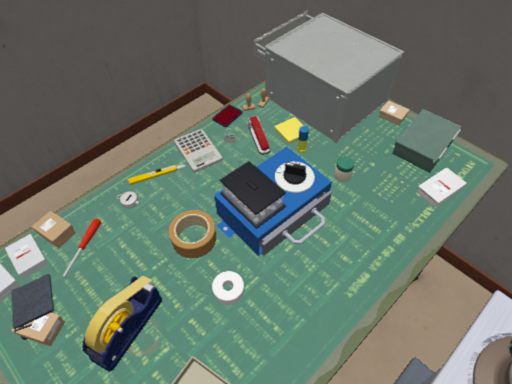

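The top view shows the dispenser at about (264,194), its bow handle at (262,237) and the dial at (286,197). The drawer faces the robot, the jar and glue stick stand to the right, and the rolls are to the left. The scene view agrees, with the handle at (310,228) and the dial at (295,175). Next I'll hover over the dispenser and measure with the wrist camera.

```bash
cat >> h.py <<'E'
from scipy.spatial.transform import Rotation as Ro
def wpose():
    m=manip.camera_model("wrist"); f=192/np.tan(np.radians(m["vfov"])/2)
    T=np.eye(4); T[:3,:3]=Ro.from_euler("xyz",manip.get_orientation()).as_matrix(); T[:3,3]=manip.get_ee_pos()
    return f,m["cx"],m["cy"],T@np.array(m["hand_eye"])
def w_at_z(W,px,z):
    f,cx,cy,T=W; d=T[:3,:3]@np.array([(px[0]-cx)/f,(px[1]-cy)/f,1]); o=T[:3,3]; return o+d*(z-o[2])/d[2]
E
python3 - <<'E'
from h import *
print(manip.get_orientation(),manip.get_joint_pos()); print(manip.camera_model("wrist"))
im=cv2.imread("pics/top0.png"); hsv=cv2.cvtColor(im,cv2.COLOR_BGR2HSV)
m=cv2.inRange(hsv,(105,120,60),(125,255,255)); m[:150]=0;m[240:]=0;m[:,:215]=0;m[:,315:]=0
ys,xs=np.nonzero(m); 
print(cv2.minAreaRect(np.c_[xs,ys].astype(np.float32)))
for y in (-np.pi/2,np.pi/2):
    for p in ([.50,.03,.30],[.522,.043,.028],[.645,-.02,.108]):
        q=manip.inverse_kinematics(p,[np.pi,0,y]); print(y,p,None if q is None else np.round(q,2))
manip.movep([.50,.02,.30],[np.pi,0,-np.pi/2])
W=wpose(); save("wrist","pics/w0.png"); 
for n,z in dict(dispenser=0,drawer_handle=.044,dial_grip=.131).items():
    for r in manip.pinpoint("wrist",n)[:2]: print(n,round(r["conf"],2),np.round(r["centre"],1),w_at_z(W,r["centre"],z).round(4))
print(manip.get_time(),manip.get_joint_pos())
np.save("W0.npy",W[3])
E
```

```text
[ 3.14155645e+00 -2.51357609e-05  2.77380454e+00] [ 1.20299892e+00  1.25757141e-01 -3.95849512e-02  1.40541803e+00
  2.51360973e-05  1.57078703e+00]
{'vfov': 60.01245275908622, 'cx': 257.2890712598943, 'cy': 192.75812802651038, 'hand_eye': array([[-4.43856193e-05, -9.51777125e-01, -3.06790324e-01,
         7.85066674e-02],
       [ 9.99999871e-01,  1.12819033e-04, -4.94683751e-04,
         1.47273157e-03],
       [ 5.05440466e-04, -3.06790307e-01,  9.51776997e-01,
        -1.42811176e-01],
       [ 0.00000000e+00,  0.00000000e+00,  0.00000000e+00,
         1.00000000e+00]])}
((263.98492431640625, 192.013427734375), (90.85179138183594, 54.45402908325195), 3.2704880237579346)
-1.5707963267948966 [0.5, 0.03, 0.3] [ 0.06  0.09  0.07  1.55  0.   -1.51]
-1.5707963267948966 [0.522, 0.043, 0.028] [ 0.08  0.2  -0.4   0.96  0.   -1.49]
-1.5707963267948966 [0.645, -0.02, 0.108] [-0.03  0.38  0.01  1.21  0.   -1.6 ]
1.5707963267948966 [0.5, 0.03, 0.3] [0.06 0.09 0.07 1.55 0.   1.63]
1.5707963267948966 [0.522, 0.043, 0.028] [ 0.08  0.2  -0.4   0.96  0.    1.65]
1.5707963267948966 [0.645, -0.02, 0.108] [-0.03  0.38  0.01  1.21  0.    1.54]
dispenser 0.7 [143.8 158.1] [0.6541 0.0363 0.    ]
drawer_handle 0.61 [242.7 174.9] [0.5186 0.0481 0.044 ]
dial_grip 0.63 [103. 126.] [ 0.6433 -0.0215  0.131 ]
3.6167 [ 4.05975798e-02  8.96934232e-02  7.01997094e-02  1.55145255e+00
  3.32482520e-05 -1.53070353e+00]
```

View pics/w0.png

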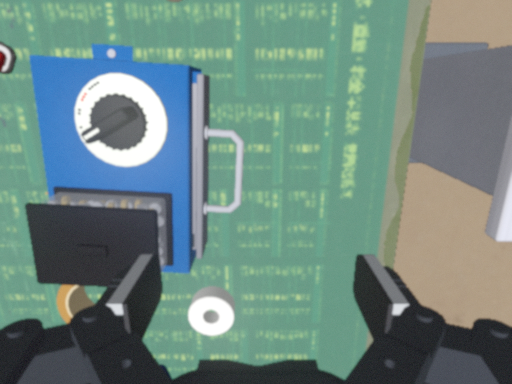

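The wrist view shows the bow handle bar at column 239, rows 140–208, the drawer front at about column 200, and the dial plate centred at about (121,120). I'll fit these numerically for position and yaw.

```bash
python3 - <<'E'
from h import *
W=(192/np.tan(np.radians(manip.camera_model("wrist")["vfov"])/2),)+tuple(manip.camera_model("wrist")[k] for k in("cx","cy"))+(np.load("W0.npy"),)
im=cv2.imread("pics/w0.png"); hsv=cv2.cvtColor(im,cv2.COLOR_BGR2HSV); g=im.astype(int)
# bar centre per row
P=[]
for r in range(150,200,4):
    s=hsv[r,225:255,1].astype(float); w=np.clip(70-s,0,None); c=225+(w*np.arange(30)).sum()/w.sum() if w.sum()>0 else np.nan
    P.append((c,r))
print(np.round(P,1).tolist())
Q=np.array([w_at_z(W,p,.046) for p in P]); k=np.polyfit(Q[:,1],Q[:,0],1); print("bar x = a*y+b",k,"yaw",-np.arctan(k[0]), "x mean",Q[:,0].mean())
m=((hsv[:,:,1]<70)&(hsv[:,:,2]>150)).astype(np.uint8); m[:,:60]=0;m[:,215:]=0;m[:60]=0;m[180:]=0
hi=cv2.convexHull(cv2.findNonZero(m[:, :185].copy())); e=cv2.fitEllipse(hi); print("plate",e, w_at_z(W,e[0],.087))
# handle's ends along y: mask columns 210-228 arms
col=hsv[100:240,218,1]; print("arm rows",100+np.nonzero(col<70)[0])
# blue housing edge: right column of blue per row
E=[(np.nonzero(cv2.inRange(hsv[r:r+1],(105,120,50),(125,255,255))[0])[0].max(),r) for r in list(range(80,180,10))]
Q=np.array([w_at_z(W,p,.085) for p in E]); k=np.polyfit(Q[:,1],Q[:,0],1); print(E,"front top edge yaw",-np.arctan(k[0]),"x at y=-.02",np.polyval(k,-.02))
E
```

```text
[[238.9, 150.0], [239.5, 154.0], [239.2, 158.0], [239.0, 162.0], [238.6, 166.0], [238.7, 170.0], [238.6, 174.0], [238.3, 178.0], [238.2, 182.0], [238.0, 186.0], [237.6, 190.0], [237.8, 194.0], [236.9, 198.0]]
bar x = a*y+b [0.0579443 0.5210736] yaw -0.057879582997717734 x mean 0.5237818833749882
plate ((131.00906372070312, 109.4911117553711), (99.82849884033203, 123.87296295166016), 47.52771759033203) [ 0.63187679 -0.03341668  0.087     ]
arm rows [107 109 110 111 112 119 120 121 128 129 130 131 132 133 134 135 136 137
 138 144 145 146 147 148 149 150 204 205 206 207 208 209 210 211 212 213]
[(np.int64(195), 80), (np.int64(190), 90), (np.int64(190), 100), (np.int64(190), 110), (np.int64(190), 120), (np.int64(190), 130), (np.int64(189), 140), (np.int64(189), 150), (np.int64(189), 160), (np.int64(190), 170)] front top edge yaw -0.09670542716682468 x at y=-.02 0.5714357310420245
```

```bash
python3 - <<'E'
from h import *
yaw=-.056; u=np.array([-np.cos(yaw),-np.sin(yaw),0])
O=[np.pi,0,-np.pi/2+yaw]
manip.set_gripper(.034,40)
manip.movep([.5235,.046,.13],O)
print("bump",manip.move_straight([.5235,.046,.027],rate=.12,stop_force=12), manip.get_ee_pos(),manip.get_ft_force())
manip.set_gripper(0,40)
print("w",manip.get_width(),manip.get_finger_force(),manip.get_time())
W=wpose(); save("wrist","pics/w1.png")
E
```

```text
bump False [0.52423015 0.04601998 0.02790692] [-0.468653   -0.00331086 -0.89194306]
w 0.007262591020441015 39.09676551818848 6.25
```

View pics/w1.png

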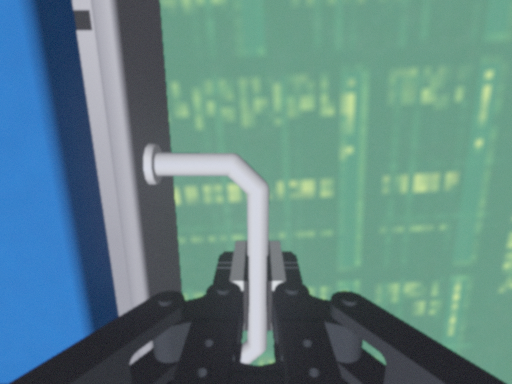

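The bar sits between the pads, 7 mm wide as measured, and is well aligned. Now I'll pull.

```bash
python3 - <<'E'
from h import *
yaw=-.056; u=np.array([-np.cos(yaw),-np.sin(yaw),0])
p=np.array(manip.get_ee_pos())
print(manip.move_straight(p+.087*u,rate=.1,stop_force=30),manip.get_ee_pos(),manip.get_ft_force(),manip.get_width())
manip.set_gripper(.034)
q=np.array(manip.get_ee_pos()); manip.move_straight(q+[0,0,.17],rate=.25)
manip.movep([.642,-.022,.235],[np.pi,0,yaw+.57])
W=wpose(); save("wrist","pics/w2.png"); np.save("W2.npy",W[3])
for r in manip.pinpoint("wrist","dial_grip")[:2]: print(r["conf"],r["centre"],w_at_z(W,r["centre"],.131))
manip.grab_frame("top")
for r in manip.pinpoint("top","drawer_handle")[:1]: print(r["conf"],at_z("top",r["centre"],.044))
print(manip.get_time())
E
```

```text
False [0.43712896 0.05123911 0.0278572 ] [-1.70384825  3.94820176  4.54110469] 0.007517763125439642
0.81 [259.3, 192.9] [ 0.64236776 -0.02262273  0.131     ]
0.58 [0.43263861 0.06080513 0.044     ]
12.0417
```

View pics/w2.png

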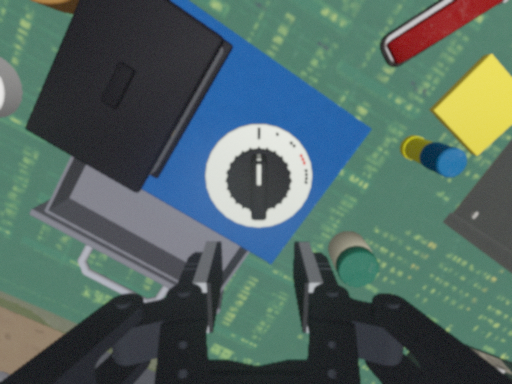

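The drawer is clearly open: the handle moved from x=0.524 to about 0.435. The dial bar shows upright at column 259, rows 152–218, centred under the tool and aligned with the fingers. I'll cross-check its centre using the plate, then descend and grip.

```bash
python3 - <<'E'
from h import *
W=wpose(); im=cv2.imread("pics/w2.png"); hsv=cv2.cvtColor(im,cv2.COLOR_BGR2HSV)
m=((hsv[:,:,1]<60)&(hsv[:,:,2]>170)).astype(np.uint8)
n,l,s,c=cv2.connectedComponentsWithStats(m[115:235,195:325].copy()); i=1+s[1:,4].argmax()
e=cv2.fitEllipse(cv2.convexHull(cv2.findNonZero((l==i).astype(np.uint8)))); c=np.array(e[0])+[195,115]
P=w_at_z(W,c,.088); print(e,c,P)
c0=np.array([.6424,-.0226]); c1=.5*(c0+P[:2]) if np.hypot(*(P[:2]-c0))<.006 else c0; print(c1)
O=[np.pi,0,-.056+.57]
manip.movep([*c1,.15],O)
print(manip.move_straight([*c1,.107],rate=.1,stop_force=10),manip.get_ee_pos(),manip.get_ft_force())
manip.set_gripper(0,80)
print("w",manip.get_width(),manip.get_finger_force(),manip.get_ft_force(),manip.get_torque(),manip.get_joint_pos(),manip.get_time())
save("wrist","pics/w3.png")
E
```

```text
((63.284271240234375, 60.12556457519531), (104.03604888916016, 107.30640411376953), 86.60079193115234) [258.28427124 175.12556458] [ 0.64462569 -0.0206351   0.088     ]
[ 0.64351284 -0.02161755]
False [ 0.64405298 -0.0216355   0.108122  ] [ 0.33200036 -0.34310773  0.85422382]
w 0.011250039618262047 78.87464761734009 [-0.9301874  -0.15433928  6.36521426] [ 0.00531341  0.18393445 -0.09032577] [-3.36009479e-02  3.72760130e-01  8.64438671e-03  1.20435875e+00
  1.86526831e-06  2.59412171e+00] 13.3833
```

View pics/w3.png

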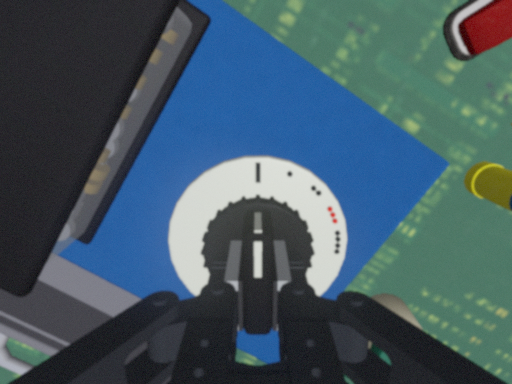

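The grip is good: the bar is centred between the pads, and the pointer at (258,215) lines up with the rest mark at (258,172). However, J6 stands at 2.594 and rises as the dial turns clockwise, so 1.14 rad more would pass its 3.14 limit. I'll re-grip with the hand turned half round (J6 − π) before turning.

```bash
python3 - <<'E'
from h import *
c1=np.array([.6438,-.0216])
manip.set_gripper(.04); manip.move_straight([*c1,.155],rate=.15)
q=list(manip.get_joint_pos()); q[5]-=np.pi; manip.set_joints(q)
print(manip.get_ee_pos(),manip.get_orientation())
print(manip.move_straight([*c1,.107],rate=.1,stop_force=10),manip.get_ee_pos())
manip.set_gripper(0,80)
q=np.array(manip.get_joint_pos()); np.save("q0.npy",q)
print("w",manip.get_width(),manip.get_torque(),q,manip.get_time())
# turn in place in three steps
for a in (.4,.8,1.10):
    t=q.copy(); t[5]+=a; manip.set_joints(t)
    print(a,np.round(manip.get_joint_pos()[5]-q[5],3),manip.get_width(),np.round(manip.get_torque(),3),np.round(manip.get_ft_force(),1))
save("wrist","pics/w4.png"); t=save("top","pics/t4.png")
print(manip.get_time())
E
```

```text
[ 0.64399335 -0.02159843  0.15481764] [-3.14131798e+00  4.98032270e-04 -2.62791597e+00]
False [ 0.64390818 -0.02160686  0.10729995]
w 0.011276671243705436 [ 0.07019025  0.2000762  -0.07995075] [-3.35245931e-02  3.72874671e-01  8.19725161e-03  1.20359527e+00
  1.18159368e-04 -5.47340191e-01] 17.9167
0.4 0.397 0.011280897897407032 [-0.858 -0.169  0.145] [ 1.5 -3.6  0.3]
0.8 0.798 0.011560107290218476 [-1.547 -0.24   0.129] [ 0.7 -7.5 -0.2]
1.1 1.098 0.011863081128637338 [-1.9    0.022  0.175] [  0.3 -10.    0.3]
19.3417
```

View pics/w4.png

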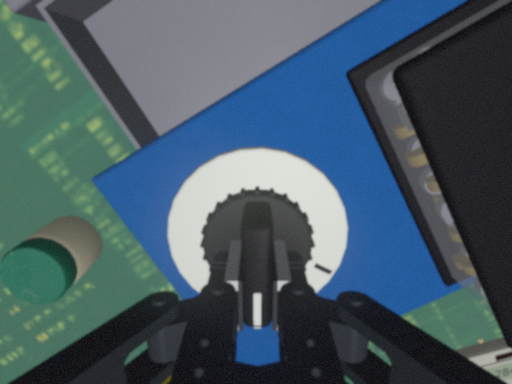

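The rest mark is now at (323,268), and the pointer at (257,310) points down towards the hand, so the dots are hidden under it. I'll work out the dial angle from the rest mark, the bar direction and the world geometry.

```bash
cat > ang.py <<'E'
from h import *
def ang(fn,W,C,box):
    im=cv2.imread(fn); hsv=cv2.cvtColor(im,cv2.COLOR_BGR2HSV); x0,y0,x1,y1=box
    m=(hsv[y0:y1,x0:x1,2]<90).astype(np.uint8)
    n,l,s,c=cv2.connectedComponentsWithStats(m); i=1+s[1:,4].argmax(); p=c[i]+[x0,y0]
    P=w_at_z(W,p,.088)[:2]-C; return p,np.hypot(*P),np.arctan2(P[1],P[0])
E
python3 - <<'E'
from ang import *
W=wpose(); o=manip.get_orientation(); print(o,manip.get_ee_pos())
def plate(fn,W):
    im=cv2.imread(fn); hsv=cv2.cvtColor(im,cv2.COLOR_BGR2HSV); m=((hsv[:,:,1]<60)&(hsv[:,:,2]>170)).astype(np.uint8); m[290:]=0
    n,l,s,c=cv2.connectedComponentsWithStats(m); i=l[165,275]
    pts=np.array([p for p in cv2.convexHull(cv2.findNonZero((l==i).astype(np.uint8)))[:,0] if p[1]<270])
    Q=np.array([w_at_z(W,p,.088)[:2] for p in pts]); A=np.c_[2*Q,np.ones(len(Q))]; s=np.linalg.lstsq(A,(Q**2).sum(1),rcond=None)[0]
    return s[:2],np.sqrt(s[2]+s[:2]@s[:2])
C4,r4=plate("pics/w4.png",W); print("plate w4",C4,r4)
p,r,a=ang("pics/w4.png",W,C4,(313,260,333,276)); print("rest mark",p,r,a)
# w3 pose: J6 = q0+pi, same place
q=np.load("q0.npy"); m=manip.camera_model("wrist"); T=np.eye(4); T[:3,:3]=Ro.from_euler("xyz",[np.pi,0,.514]).as_matrix(); T[:3,3]=[.64405,-.02164,.10812]
W3=(*W[:3],T@np.array(m["hand_eye"])); C3,r3=plate("pics/w3.png",W3); print("plate w3",C3,r3)
p,r,a3=ang("pics/w3.png",W3,C3,(252,160,264,184)); print("rest mark3",p,r,a3)
im=cv2.imread("pics/w3.png").astype(int); red=(im[:,:,2]-im[:,:,1]>60); red[:,:325]=0;red[:,342:]=0; red[:200]=0;red[225:]=0
p=np.argwhere(red).mean(0)[::-1]; P=w_at_z(W3,p,.088)[:2]-C3; print("red dots",p,np.hypot(*P),np.arctan2(P[1],P[0]))
# bar in w4: centreline of pointer
im=cv2.imread("pics/w4.png",0); 
L=[]
for y in range(297,325,3):
    s=np.clip(im[y,248:268].astype(float)-110,0,None); L.append((248+(s*np.arange(20)).sum()/s.sum(),y))
L=np.array(L); Q=np.array([w_at_z(W,x,.131)[:2] for x in L]); d=Q[-1]-Q[0]; k=np.polyfit(L[:,1],L[:,0],1); print(L[[0,-1]],Q[[0,-1]],"line dir",np.arctan2(d[1],d[0]),"slope",k,"tool dir",o[2]+np.pi)
print("tip dir from C4",np.arctan2(*(Q[-1]-C4)[::-1]))
E
```

```text
[-3.1393801   0.00423646  2.55624426] [ 0.64422434 -0.02376877  0.10820926]
plate w4 [ 0.64419934 -0.02228865] 0.048374191382485866
rest mark [322.25925926 268.37037037] 0.04082573236693849 0.5062430038717699
plate w3 [ 0.64205267 -0.02442493] 0.04838405188262822
rest mark3 [257.5 172. ] 0.040404482997874996 0.5129827976875833
red dots [332.04651163 214.48837209] 0.042932391393898095 -0.63972524112904
[[256.87768817 297.        ]
 [257.00176367 324.        ]] [[ 0.64994053 -0.02603025]
 [ 0.66144255 -0.03359675]] line dir -0.5818675921176081 slope [3.31819358e-03 2.55824102e+02] tool dir 5.697836912556832
tip dir from C4 -0.5804421357367259
```

The measured dial angle is about 1.09 rad, with the pointer at −0.583, rest at +0.51 and the red dots at about −0.63. It follows J6 without slip, so I'll add the remaining 0.05 rad, hold for a second and check.

```bash
python3 - <<'E'
from h import *
q=np.load("q0.npy"); t=q.copy(); t[5]+=1.15; manip.set_joints(t); manip.pause(1.0)
W=wpose(); o=manip.get_orientation(); save("wrist","pics/w5.png")
im=cv2.imread("pics/w5.png",0); L=[]
for y in range(297,325,3):
    s=np.clip(im[y,248:268].astype(float)-110,0,None); L.append((248+(s*np.arange(20)).sum()/s.sum(),y))
Q=np.array([w_at_z(W,x,.131)[:2] for x in L]); d=Q[-1]-Q[0]
print("dial",.51-np.arctan2(d[1],d[0]),"tool",.51-(o[2]-np.pi),manip.get_width(),manip.get_torque(),manip.get_ft_force(),manip.get_time())
manip.grab_frame("top")
for n,z in dict(drawer_handle=.044,parts_jar=0,label_roll=0,tape_kraft=0,glue_stick=0).items():
    for r in manip.pinpoint("top",n)[:1]: print(n,r["conf"],at_z("top",r["centre"],z).round(3))
E
```

```text
dial 1.1411369682940662 tool 1.145293526452207 0.011759816374213843 [-1.92316741  0.05886094  0.1578254 ] [-0.1304812  -9.56714174  1.36518791] 20.6417
drawer_handle 0.71 [0.435 0.053 0.044]
parts_jar 0.45 [ 0.601 -0.181  0.   ]
label_roll 0.71 [0.583 0.258 0.   ]
```

View pics/w5.png

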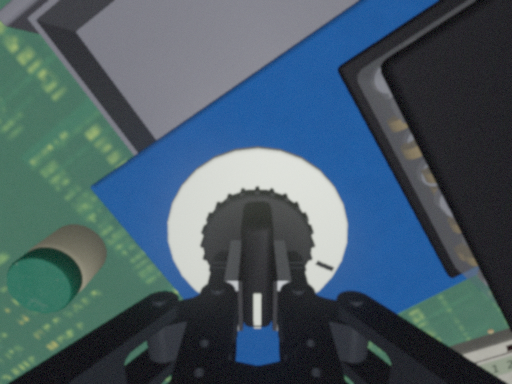

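The dial is steady at about 1.14 rad with the bar firmly held: pointer at (257,310), rest mark at (325,266). The drawer is still open, with its handle at x=0.435, and the jar and label roll are where they were, so I'm handing the job in.

```bash
python3 -c "
from rig import manip
print(manip.job_done())"
```

```text
the job is handed in; nothing more can be done
None
```

The job is handed in: the drawer is about 8.7 cm open, and the gripper is holding the dial on its third notch (about 1.14 rad measured); the jar and label roll are unmoved, but the last check did not detect the tape roll or glue stick.

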